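# Open the square pigment jar in its bench brace

### The job

Stand the square pigment jar fully home in the wooden bench block with the square socket, its lid still screwed on, feeling for it to touch the socket's floor. With the block keeping the jar from turning, unscrew the tight lid (anticlockwise seen from above) until its threads let go, lift it clear and finish still holding it level, straight above the jar's mouth, one to two centimetres above the top of the neck. The jar must stay seated and upright, and everything else on the table stays where it is.

Things in the scene. Friction and masses are not known exactly. Their poses are not given: they have to be found in the camera images.
- lid_mid (a point): Centre (half-way up) of the square jar's screw lid: grey, ribbed, round, 60 mm across, 30 mm tall, 60 g; z up. It starts screwed tight, centre 93 mm above the jar's underside, lower edge 12 mm above the jar's shoulder. A sprung sealing disc pushes it up with about 20 N and grips it, so it is tight (0.5 to 0.8 N m to turn; a jar not braced turns with it). The closed jar can be carried by it.
- jar_foot (a point): Centre of the underside of the square jar, z up, x and y square to its flat sides. White plastic, body 58 x 58 mm, 66 mm tall with a flat shoulder, then a round neck 40 mm across (thread lips out to 51 mm), neck top 100 mm above the underside; 108 mm tall with lid. 0.35 to 0.6 kg. Loose; any of its four sides may face any way in the socket.
- jar_mid (a point): Centre of the square jar's body, 33 mm above its underside, axes as the jar's.
- brace_floor (a point): Centre of the floor of the square socket in the bench block, 10 mm above the table; x and y along the socket's sides, z up. The wooden block is screwed down, 100 x 100 mm and 34 mm tall; the socket is 62 x 62 mm and 24 mm deep, its mouth widened by a 4 mm chamfer.
- round_block: A like wooden block, 100 x 100 x 34 mm, but with a round socket 48 mm across, too small for the jar. Not used; it and the square one may change places. Origin at the centre of its underside.
- round_jar_mid (a point): Bystander: closed round white jar with grey lid, 68 mm across, 100 mm tall; point half-way up.
- bowl_mid (a point): Bystander: terracotta bowl, 120 mm across, 55 mm tall; point half-way up.
- beaker_mid (a point): Bystander: white ceramic beaker, 72 mm across, 85 mm tall; point half-way up.
- saucer_mid (a point): Bystander: flat white plate, 110 mm across, 18 mm tall; point half-way up.
- glaze_brush_grip (a point): Bystander: brush with a wooden handle lying on the table; point on its handle.
- scraper_grip (a point): Bystander: spatula with a wooden handle lying on the table; point on its handle.
- lid: The same lid as a whole; origin at the centre of its lower edge, z up. Three inner lugs under three short coarse threads: turn anticlockwise from above; it rises up to 5 mm on the way but need not be raised. About 60 degrees against the jar free it, about 95 meet a stop. The jar may first turn up to 8 degrees in its socket, so 80 degrees at the gripper is a good turn.
- jar: The same square jar as a whole, origin at the centre of its underside, axes as jar_foot.
Not all that is in view belongs to the job. There is more than one size of the lid; the one meant has the size given above.

How it is judged:
By the outcome, as a careful person would: the job done as asked, in the order asked, and still so for the second after the job is handed in, while the arm keeps its last pose, push and grip.
It also fails if it takes over 48 s, if anything falls off the work surface, if the arm or the gripper's body presses on something with over 40 N, if the wrist force passes 120 N, or if a joint passes its speed limit or range.

### The arm

A 6-joint arm with a two-finger parallel gripper is mounted at the origin on the work surface. World frame = base frame: x ahead of the robot, y to its left, z up, the work surface at z = 0. Lengths are in m, angles in rad, forces in N, time in s.
With the tool pointing down it reaches from about 0.375 to 0.9 m from the base axis. Payload 3.1 kg.
Tool frame: the origin (TCP) lies midway between the tips of the shut fingers; the grasp point (between the pads) lies 19 mm behind it; z points along the fingers, y is the direction in which the jaws open and shut (so a half turn about z gives the same grasp; the last joint's range is limited). The gripper opens to 85 mm and grips with 20 to 120 N. Pads are 22 mm wide; open, the fingers measure 114 mm over their backs; the gripper's body (76 mm by 85 mm) begins 54 mm behind the grasp point. The pads swing forward as they close: fully open they stand 13 mm farther back than shut.
Start: joints at [-1.413, 0.527, 1.433, -0, 1.181, -0.178], TCP at [0.207, -0.59, 0.231] pointing down, gripper open.
Joint ranges: [-3.08, 3.08], [-0.75, 2.2], [0.22, 2.44], [-1.43, 4.57], [0, 2.65], [-2.85, 2.85]. Speed limits (rad/s): [2.79, 2.79, 3.14, 3.14, 3.14, 3.14].

### API

Orientations are given as a rotation vector (axis times angle).
In Python, from bench import * gives the robot as it stands. The module is installed in compiled form; this text tells all that it offers.
- The arm moves only by the tool move_arm, never from a script. Its argument "targets" is text: rows parted by semicolons, each of 7 numbers parted by spaces: the turn, a rotation vector about the tool's x, y, z in rad, then the shift along the tool's x, y, z in mm, then the opening, from 0 (shut) to 1 (fully open). A call has 1 to 12 rows; each row is the pose to reach, as a shift and turn from the pose commanded when the call began, along the tool's axes at that moment; what a row does not reach only later rows make up. A row lasts 1/8 s, in which the tool goes at most 62.5 mm and 10.7 degrees, less where a joint would pass 70% of its speed; a pose out of reach is approached as far as the arm can. A call with a gripper value outside its range is refused whole. The fingers move at their own pace and stop on an object; "squeeze" is the grip in N (left out, the last holds). Time passes only in rows, so rows that repeat a pose let the fingers close. It gives the time, the measured TCP pose, the force and the opening at its end, in the units of the state.
- sense(): the state, without advancing time (a new reading comes with each control period).
- get_image(name): name is "side" or "top"; returns a dict with "image" (384x512x3 uint8, red, green, blue), "z_map" (384x512 float32, m along the optical axis (not along the pixel's ray), 0 where there is no reading), "fx", "fy", "cx", "cy" (pixels), "dist" ([k1, k2, p1, p2, k3] as OpenCV has them; the pictures are not rectified), "view" (4x4, takes a point from world to camera coordinates). Camera axes: x right, y down, z forward; pixel columns grow to the right and rows downward; lengths in m; the calibration is good to about 2 mm. A picture is of the moment at which its call begins.
- close_job(): hands the job in, once; it reports no verdict.
Trained networks look in a picture, given as the dict that the camera call returned (one of the last four; its "shot" number tells which), for a name from the list of things; names that differ only in an ending like _2 or _b are one class to them, and where a whole thing is asked for, a point or a joint stands for the part that bears it (a point fixed in the world has none). Each returns a list of dicts, best first, with "p" (0 to 1); they miss things now and then, are a little off and sometimes report something else, mostly with a low value. They report only what shows in the picture. A call takes as long as a camera call. They do not tell look-alikes from the thing itself.
- find_in(picture, label): "bbox" ([left, top, right, bottom] in pixels, round what is visible of it).
- spot_point(picture, label): "pixel" ([column, row] in pixels: a listed point, or the origin of a listed thing).
The state is a dict: "t": time; "q": joint angles; "joint_vel": joint speeds; "effort": joint torques, N m; "eef_pos": TCP position; "tcp_rot": TCP orientation; "contact_force": force on the tool from outside, world axes, zero at the start; "wrist_torque": the same for the moment, N m; "gripper_width": finger opening in m.
Only numpy, scipy, OpenCV 4.12 (cv2) and the standard library are available. Lean on these libraries where they do the work, as an engineer would, in place of code of your own. Each camera call takes 0.05 s, during which the arm holds its last target.

## Working session

There is one attempt and no reset: what is moved stays moved. The work goes in short steps, Python scripts to look and compute and a tool call to move; the robot and the scene stay as the last step left them, time stands still between calls to the robot, and variables do not carry over. Pictures are saved under pics/ and viewed, and the job is handed in when it is done.

Besides the shell and the picture viewer there is one more tool, called after "Emit:" in YAML: its name, and indented under it one key for each argument. move_arm: Moves the arm, as the interface text tells. Its arguments: {"type":"object","properties":{"targets":{"type":"string"},"squeeze":{"type":"number"}},"required":["targets"]}

```bash
mkdir -p pics
cat > h.py <<'E'
import numpy as np, cv2
from bench import *
def K(p): return np.array([[p['fx'],0,p['cx']],[0,p['fy'],p['cy']],[0,0,1.]])
def ray(p,px):
    u=cv2.undistortPoints(np.array([[px]],float),K(p),np.array(p['dist'],float))[0,0]
    return np.array([u[0],u[1],1.])
def w(p,c): 
    V=np.array(p['view']); return np.linalg.inv(V)@np.append(c,1)
def at_z(p,px,z):
    V=np.linalg.inv(np.array(p['view'])); d=V[:3,:3]@ray(p,px); o=V[:3,3]
    return o+d*(z-o[2])/d[2]
def dep(p,px):
    zz=p['z_map'][int(round(px[1])),int(round(px[0]))]
    return w(p,ray(p,px)*zz)[:3]
def cloud(p):
    H,W=p['z_map'].shape
    g=np.stack(np.meshgrid(np.arange(W),np.arange(H)),-1).reshape(-1,1,2).astype(float)
    u=cv2.undistortPoints(g,K(p),np.array(p['dist'],float)).reshape(-1,2)
    z=p['z_map'].reshape(-1)
    c=np.c_[u*z[:,None],z,np.ones_like(z)]
    X=(c@np.linalg.inv(np.array(p['view'])).T)[:,:3]; X[z==0]=np.nan
    return X.reshape(H,W,3)
def save(p,n,crop=None,s=1):
    im=p['image'][:,:,::-1]
    if crop: im=im[crop[1]:crop[3],crop[0]:crop[2]]
    cv2.imwrite('pics/'+n,cv2.resize(im,None,fx=s,fy=s,interpolation=cv2.INTER_CUBIC))
E
python3 - <<'E'
from h import *
np.set_printoptions(precision=4,suppress=True)
s=sense(); print(s['t'],s['eef_pos'],s['tcp_rot'],s['contact_force'],s['gripper_width'])
for n in ['top','side']:
    p=get_image(n); save(p,n+'0.png',s=1.5); V=np.linalg.inv(np.array(p['view'])); print(n,V[:3,3],V[:3,2])
    for l in ['lid_mid','jar_foot','jar_mid','brace_floor','round_block','round_jar_mid','bowl_mid','beaker_mid','saucer_mid']:
        for d in spot_point(p,l)[:3]:
            px=d['pixel']; print(l,round(d['p'],2),np.round(px,1),dep(p,px))
E
```

```text
0.0 [ 0.2065 -0.5892  0.2303] [-3.095  -0.5262 -0.    ] [0.4609 0.2357 0.2125] 0.08515383074437698
top [0.4592 0.0261 1.0572] [ 0.1018 -0.0001 -0.9948]
lid_mid 0.76 [217.6 193.4] [0.5419 0.1271 0.1046]
lid_mid 0.7 [217.3 152.9] [0.6485 0.1352 0.0194]
lid_mid 0.7 [181.8 212.9] [0.5047 0.2233 0.0192]
jar_foot 0.54 [218.4 196.1] [0.5357 0.1251 0.1073]
jar_foot 0.21 [290.5 104. ] [ 0.7705 -0.0487  0.0035]
jar_mid 0.72 [218.4 193.4] [0.5419 0.1253 0.1046]
brace_floor 0.98 [328.8 207.1] [ 0.5092 -0.1325  0.0091]
round_block 0.8 [396.3 170.6] [ 0.594  -0.3024  0.0093]
round_jar_mid 0.96 [219.5 115.2] [0.7209 0.1204 0.0986]
round_jar_mid 0.69 [218.5 191.3] [0.5462 0.1246 0.1085]
round_jar_mid 0.55 [328.  207.3] [ 0.5089 -0.1308  0.0075]
bowl_mid 0.56 [112.4 199. ] [0.544  0.3969 0.0043]
beaker_mid 0.76 [291.1 103.9] [ 0.7704 -0.0502  0.0044]
beaker_mid 0.72 [324.9 207.3] [ 0.5089 -0.1226  0.0121]
beaker_mid 0.57 [216.7 193.6] [0.5411 0.1285 0.1102]
saucer_mid 0.82 [308.  270.6] [ 0.3581 -0.0765  0.0061]
saucer_mid 0.34 [220.4 196.3] [0.5351 0.1207 0.1075]
side [ 0.5111 -0.7093  0.511 ] [ 0.0648  0.8738 -0.482 ]
lid_mid 0.69 [220.5 193.5] [0.5018 0.2161 0.0195]
lid_mid 0.62 [279.4 209.9] [0.6477 0.1232 0.0216]
lid_mid 0.55 [236.6 182.8] [0.5405 0.1071 0.1051]
jar_foot 0.77 [238.9 214. ] [0.5466 0.1036 0.0228]
jar_mid 0.76 [240.1 203. ] [0.5491 0.104  0.053 ]
brace_floor 0.62 [224.8 281.4] [ 0.511  -0.1243  0.0086]
brace_floor 0.45 [242.1 204.2] [0.5542 0.109  0.0469]
round_block 0.61 [275.5 360.4] [ 0.5833 -0.3322  0.0351]
round_jar_mid 0.74 [314.1 197.4] [0.7245 0.0969 0.0704]
round_jar_mid 0.59 [367.3 295.9] [ 0.7716 -0.1854  0.0176]
bowl_mid 0.94 [228.3 164. ] [0.5241 0.3335 0.0534]
beaker_mid 0.64 [342.1 237.9] [ 0.7467 -0.0727  0.07  ]
saucer_mid 0.56 [150.1 266.8] [ 0.3603 -0.0741  0.0071]
```

View pics/top0.png

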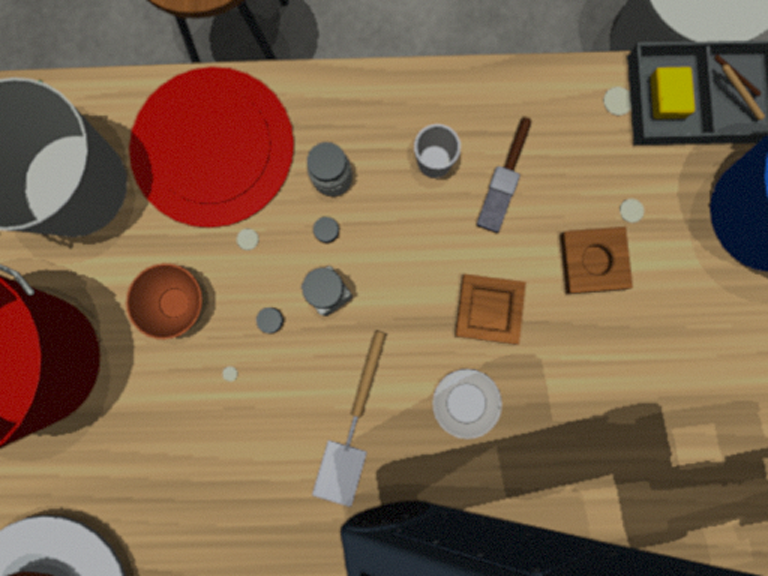

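View pics/side0.png

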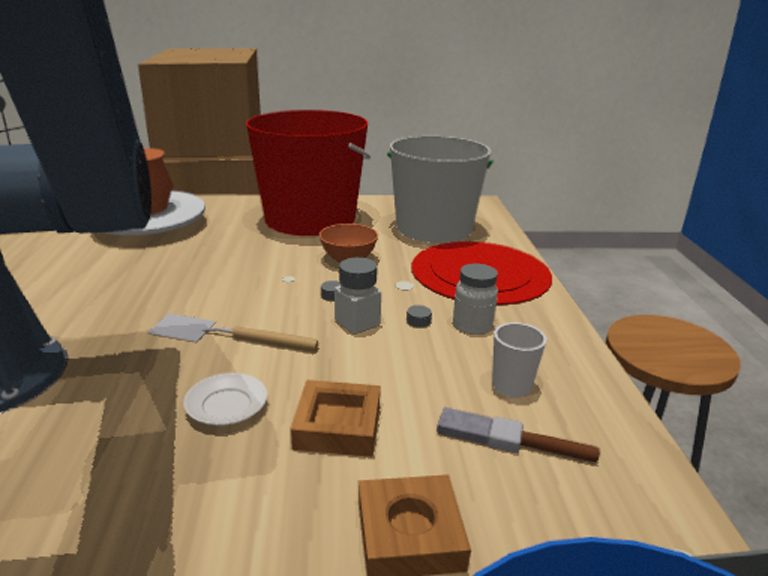

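Top view (1.5x): candidates for the lid are the square jar's lid (323,288), the round jar's lid (328,160), and small loose caps (326,230) and (269,320). The one on the square body at (323,288) fits: 60 mm across and about 0.108 m high. The square socket is at (490,308), the round one at (597,260). Next I'll confirm in a crop and measure.

Run:
```python
from h import *
np.set_printoptions(precision=4,suppress=True)
P={}
for n in ['top','side']:
    p=get_image(n);P[n]=p;X=cloud(p)
    if n=='top': save(p,'crop_top.png',(170,150,370,250),4)
    else: save(p,'crop_side.png',(180,150,340,310),3.7)
    z=X[...,2]
    d=np.hypot(X[...,0]-.54,X[...,1]-.123)
    m=(d<.06)&(z>.098)&(z<.118)
    pts=X[m]; print(n,'lid',m.sum(),pts.mean(0),np.median(pts[:,2]))
    c,r=cv2.minEnclosingCircle(pts[:,:2].astype(np.float32).reshape(-1,1,2)); print(' circ',c,r)
    m=(d<.07)&(z>.055)&(z<.075)
    print(' shoulder',m.sum(),X[m].mean(0)); print(cv2.minAreaRect(X[m][:,:2].astype(np.float32)))
    db=np.hypot(X[...,0]-.509,X[...,1]+.13)
    m=(db<.085)&(z>.029)&(z<.042)
    pts=X[m][:,:2].astype(np.float32)
    print(' block',m.sum(),np.median(X[m][:,2]),cv2.minAreaRect(pts))
    m=(db<.06)&(z>.0)&(z<.018)
    print(' floor',m.sum(),np.median(X[m][:,2]),cv2.minAreaRect(X[m][:,:2].astype(np.float32)))
    mm=(z>-.02)&(z<.02); print(' table z',np.nanmedian(z[mm]))
```

```text
top lid 559 [0.546  0.1336 0.1077] 0.10785346506930882
 circ (0.5466126203536987, 0.13521981239318848) 0.030754579231142998
 shoulder 81 [0.5354 0.1212 0.0636]
((0.5466955304145813, 0.13449108600616455), (0.05757981911301613, 0.056466639041900635), 34.633941650390625)
 block 1091 0.033723984363714044 ((0.5119484663009644, -0.1242978423833847), (0.10068285465240479, 0.10001404583454132), 80.85572052001953)
 floor 754 0.009618426894313803 ((0.5057311058044434, -0.13265621662139893), (0.11076738685369492, 0.11595642566680908), 30.72638702392578)
 table z 0.0002989250868823401
side lid 301 [0.5448 0.1277 0.1067] 0.10793230257907976
 circ (0.5444239377975464, 0.13367584347724915) 0.03126192092895508
 shoulder 266 [0.5439 0.1187 0.064 ]
((0.5449967980384827, 0.13378268480300903), (0.05725196376442909, 0.058779653161764145), 33.31196975708008)
 block 1246 0.033632235295547486 ((0.510613203048706, -0.12300073355436325), (0.10391870141029358, 0.10058263689279556), 80.81397247314453)
 floor 1069 0.009607481512363791 ((0.5174298286437988, -0.1404241919517517), (0.10486104339361191, 0.0950956717133522), 71.53785705566406)
 table z 0.0005566208006892448
```

View pics/crop_top.png

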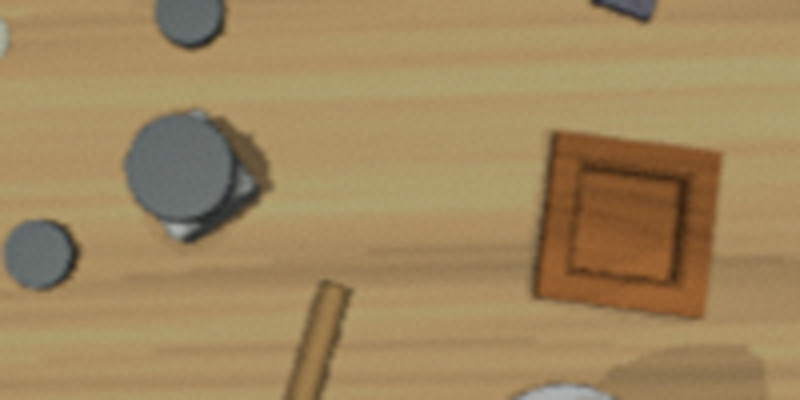

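View pics/crop_side.png

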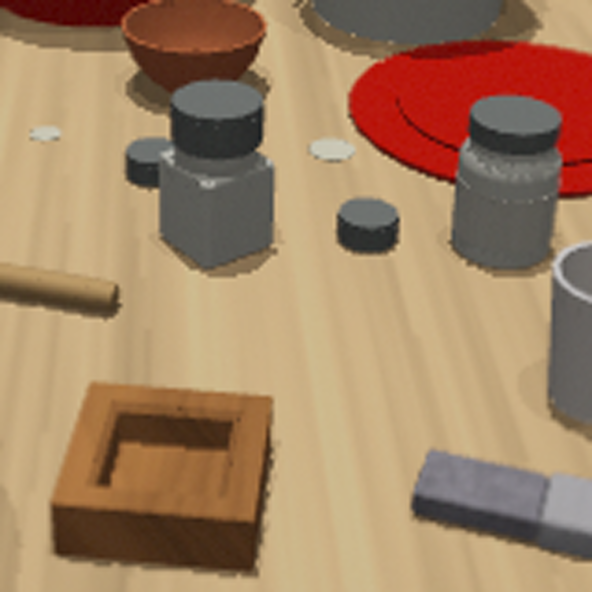

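The crops show the grey 60 mm lid on the white square body, and the square socket is empty. Cameras agree: jar at (0.546, 0.134), yaw about 34°. Block at (0.511, -0.124), yaw about -9°. Next I'll work out the moves.

```bash
cat >> h.py <<'E'
from scipy.spatial.transform import Rotation as Ro
def down(yaw): # tool x-axis yaw (deg), z down
    return Ro.from_matrix(np.array([[np.cos(yaw),np.sin(yaw),0],[np.sin(yaw),-np.cos(yaw),0],[0,0,-1]]))
def go(pos,yawdeg):
    s=sense(); R=Ro.from_rotvec(s['tcp_rot']); T=down(np.radians(yawdeg))
    d=R.inv()*T
    print('rot',np.round(d.as_rotvec(),4),'shift mm',np.round(R.inv().apply(np.array(pos)-s['eef_pos'])*1000,1))
def st():
    s=sense();R=Ro.from_rotvec(s['tcp_rot']).as_matrix()
    print('t',round(s['t'],2),'pos',np.round(s['eef_pos'],4),'yaw',round(np.degrees(np.arctan2(R[1,0],R[0,0])),2),'z',np.round(R[:,2],3),'F',np.round(s['contact_force'],1),'T',np.round(s['wrist_torque'],2),'w',round(s['gripper_width'],4),'q',np.round(s['q'],3))
E
python3 - <<'E'
from h import *
st(); go((.5455,.134,.22),70)
E
```

```text
t 1.1 pos [ 0.2066 -0.5899  0.2313] yaw 19.3 z [-0.  0. -1.] F [ 0.4 -0.4  0.7] T [-0.   -0.01 -0.05] w 0.0851 q [-1.413  0.528  1.433 -0.     1.181 -0.179]
rot [-0.     -0.     -0.8849] shift mm [ 559.1 -571.2   11.3]
```

Emit:
move_arm:
  targets: "0 0 -0.885 559 -571 11 1;0 0 -0.885 559 -571 11 1;0 0 -0.885 559 -571 11 1;0 0 -0.885 559 -571 11 1;0 0 -0.885 559 -571 11 1;0 0 -0.885 559 -571 11 1;0 0 -0.885 559 -571 11 1;0 0 -0.885 559 -571 11 1;0 0 -0.885 559 -571 11 1;0 0 -0.885 559 -571 11 1;0 0 -0.885 559 -571 11 1;0 0 -0.885 559 -571 11 1"

```text
t: 2.6
eef_pos: [0.5256, 0.0913, 0.2213]
tcp_rot: [2.572, 1.802, 0.001]
contact_force: [0.8, -0.4, -0.7]
gripper_width: 0.0855
```

Run:
```python
from h import *
st(); go((.5455,.134,.22),70)
```

```text
t 2.6 pos [0.5256 0.0913 0.2213] yaw 70.03 z [ 0.001 -0.    -1.   ] F [ 0.8 -0.4 -0.7] T [-0.03  0.02  0.03] w 0.0855 q [-0.037  0.417  1.674 -0.     1.049  0.311]
rot [ 0.0012 -0.0001  0.0004] shift mm [46.9  4.2  1.3]
```

Emit:
move_arm:
  targets: "0 0 0 47 4 1 1;0 0 0 47 4 1 1;0 0 0 47 4 1 1"

```text
t: 2.98
eef_pos: [0.5439, 0.1318, 0.2198]
tcp_rot: [-2.573, -1.803, 0.002]
contact_force: [-1.3, 0.5, 0.8]
gripper_width: 0.0856
```

Run:
```python
from h import *
st(); go((.5455,.134,.07),70)
p=get_image('side'); save(p,'pre.png',(150,60,350,260),3)
```

```text
t 2.98 pos [0.5439 0.1318 0.2198] yaw 70.03 z [-0.001 -0.001 -1.   ] F [-1.3  0.5  0.8] T [ 0.    0.05 -0.06] w 0.0856 q [ 3.800e-02  4.540e-01  1.610e+00 -1.000e-03  1.078e+00  3.870e-01]
rot [-0.0008  0.0008  0.0006] shift mm [  2.7   0.9 149.8]
```

View pics/pre.png

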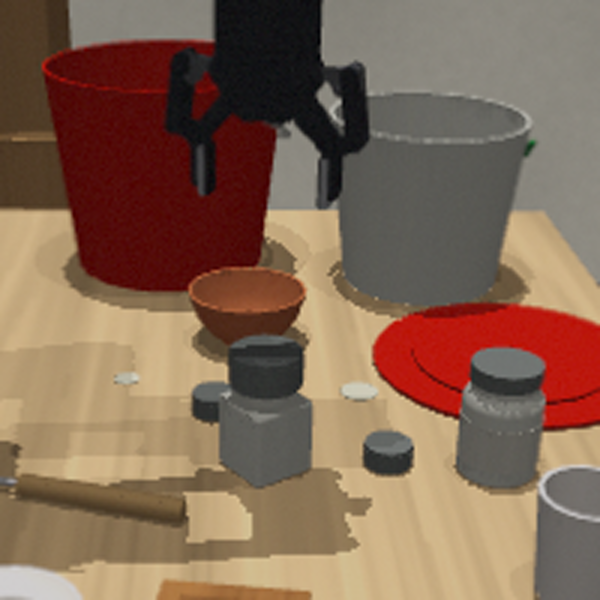

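The gripper stands above the lid with the fingers straddling it (jaws at (203,190) and (328,200), lid at (266,365)). Descending in steps, watching force.

Emit:
move_arm:
  targets: "0 0 0 2 1 50 1;0 0 0 2 1 90 1;0 0 0 2 1 120 1;0 0 0 2 1 135 1;0 0 0 2 1 150 1;0 0 0 2 1 150 1"
  squeeze: 80

```text
t: 3.78
eef_pos: [0.5458, 0.1332, 0.0696]
tcp_rot: [-2.573, -1.801, 0.001]
contact_force: [-0.1, -0.5, 0.5]
gripper_width: 0.0851
```

Run:
```python
from h import *
st()
p=get_image('side'); save(p,'g0.png',(190,120,290,220),5)
```

```text
t 3.77 pos [0.5458 0.1332 0.0696] yaw 69.97 z [-0.001 -0.    -1.   ] F [-0.1 -0.5  0.5] T [-0.    0.01 -0.01] w 0.0851 q [ 0.04   0.679  1.717 -0.     0.746  0.39 ]
```

View pics/g0.png

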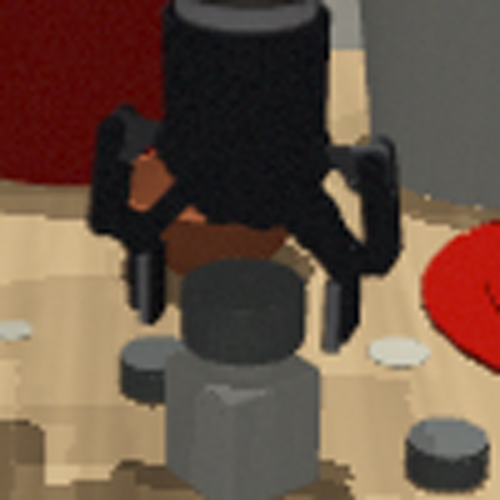

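Tips are level with the lower part of the lid, above the shoulder. Closing.

Emit:
move_arm:
  targets: "0 0 0 0 0 0 0.5;0 0 0 0 0 0 0.5;0 0 0 0 0 0 0.5;0 0 0 0 0 0 0.5;0 0 0 0 0 0 0.5;0 0 0 0 0 0 0.5"
  squeeze: 80

```text
t: 4.58
eef_pos: [0.5461, 0.134, 0.0714]
tcp_rot: [2.573, 1.802, 0.001]
contact_force: [-2.4, 0.2, 5.1]
gripper_width: 0.0585
```

Run:
```python
from h import *
st()
```

```text
t 4.58 pos [0.5461 0.134  0.0714] yaw 70.03 z [ 0.001  0.    -1.   ] F [-2.4  0.2  5.1] T [-0.03  0.18 -0.  ] w 0.0585 q [0.042 0.676 1.717 0.    0.747 0.39 ]
```

Gripped at 58.5 mm. Lift.

Emit:
move_arm:
  targets: "0 0 0 0 0 -10 0.5;0 0 0 0 0 -30 0.5;0 0 0 0 0 -55 0.5;0 0 0 0 0 -80 0.5;0 0 0 0 0 -80 0.5;0 0 0 0 0 -80 0.5"

```text
t: 5.32
eef_pos: [0.5451, 0.1336, 0.1492]
tcp_rot: [-2.572, -1.802, 0.003]
contact_force: [0.4, -0.2, -4.9]
gripper_width: 0.0587
```

Run:
```python
from h import *
st()
# jar vs tcp now
for n in ['top','side']:
    p=get_image(n);X=cloud(p);z=X[...,2]
    d=np.hypot(X[...,0]-.546,X[...,1]-.134)
    im=p['image'].astype(int)
    m=(d<.055)&(z>.135)&(z<.155)
    print(n,m.sum(),X[m].mean(0),cv2.minAreaRect(X[m][:,:2].astype(np.float32)))
    if n=='side': save(p,'lift.png',(170,60,310,220),4)
go((.5113,-.1237,.15),70-43.2)
```

```text
t 5.33 pos [0.5451 0.1336 0.1492] yaw 70.01 z [-0.002 -0.    -1.   ] F [ 0.4 -0.2 -4.9] T [-0.01  0.03 -0.  ] w 0.0587 q [ 0.041  0.553  1.671 -0.     0.92   0.39 ]
top 3 [0.52823957 0.11080528 0.13685518] ((0.5230907201766968, 0.11708736419677734), (0.0016079004853963852, 0.05140678584575653), 37.447845458984375)
side 259 [0.54328319 0.11911428 0.14226101] ((0.5441339612007141, 0.13350188732147217), (0.056906722486019135, 0.05800658464431763), 34.1509895324707)
rot [-0.0023  0.0022  0.754 ] shift mm [-253.2   56.4   -1.2]
```

View pics/lift.png

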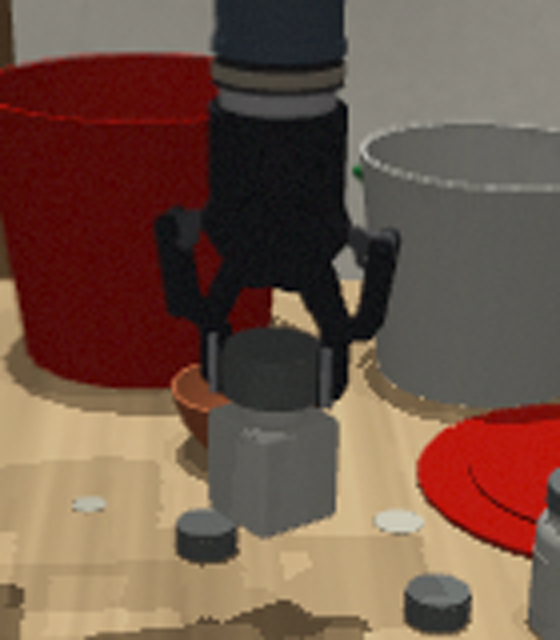

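Jar hangs upright (body centre at (272,465), nothing touched). Carrying to the socket with a 43° turn.

Emit:
move_arm:
  targets: "0 0 0.154 -60 13 -1 0.5;0 0 0.304 -115 25 -1 0.5;0 0 0.454 -170 38 -1 0.5;0 0 0.604 -215 48 -1 0.5;0 0 0.754 -253 56 -1 0.5;0 0 0.754 -253 56 -1 0.5;0 0 0.754 -253 56 -1 0.5;0 0 0.754 -253 56 -1 0.5"

```text
t: 6.42
eef_pos: [0.5118, -0.122, 0.1505]
tcp_rot: [-3.054, -0.731, 0.002]
contact_force: [0.7, -0.0, -4.1]
gripper_width: 0.0587
```

Run:
```python
from h import *
st()
for n in ['top','side']:
    p=get_image(n);X=cloud(p);z=X[...,2]
    d=np.hypot(X[...,0]-.511,X[...,1]+.124)
    for a,b in [(.135,.155),(.09,.13),(.029,.042)]:
        m=(d<(.06 if a>.05 else .085))&(z>a)&(z<b)
        if m.sum()>5: print(n,a,m.sum(),X[m].mean(0),cv2.minAreaRect(X[m][:,:2].astype(np.float32)))
    save(p,'over_%s.png'%n,(250,120,400,270) if n=='top' else (150,150,300,330),3.5)
go((.5113,-.124,.11),70-43.2)
```

```text
t 6.42 pos [ 0.5118 -0.122   0.1505] yaw 26.9 z [-0.001  0.001 -1.   ] F [ 0.7 -0.  -4.1] T [ 0.04  0.02 -0.04] w 0.0587 q [-0.447  0.513  1.757  0.     0.873  0.654]
top 0.09 38 [ 0.52245835 -0.09721654  0.1095619 ] ((0.5064656734466553, -0.10603733360767365), (0.07212450355291367, 0.024204855784773827), 31.280961990356445)
top 0.029 416 [ 0.51517738 -0.0979924   0.03362493] ((0.5153213143348694, -0.12173648178577423), (0.10018463432788849, 0.09887728095054626), 85.40518188476562)
side 0.135 400 [ 0.51119023 -0.14099457  0.14298614] ((0.5123785734176636, -0.12308329343795776), (0.056996919214725494, 0.05817592516541481), 80.2728500366211)
side 0.09 673 [ 0.51130638 -0.14621077  0.11018052] ((0.522709310054779, -0.1372450739145279), (0.07770059257745743, 0.0410490408539772), 30.78997039794922)
side 0.029 1112 [ 0.51022002 -0.13355717  0.0333101 ] ((0.5103155374526978, -0.12385914474725723), (0.10348951071500778, 0.10064621269702911), 80.8467788696289)
rot [-0.0006  0.0003  0.002 ] shift mm [-1.6  1.3 40.8]
```

View pics/over_side.png

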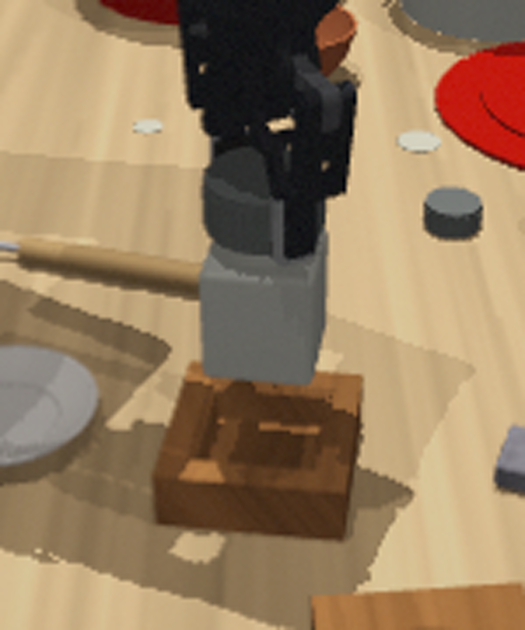

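View pics/over_top.png

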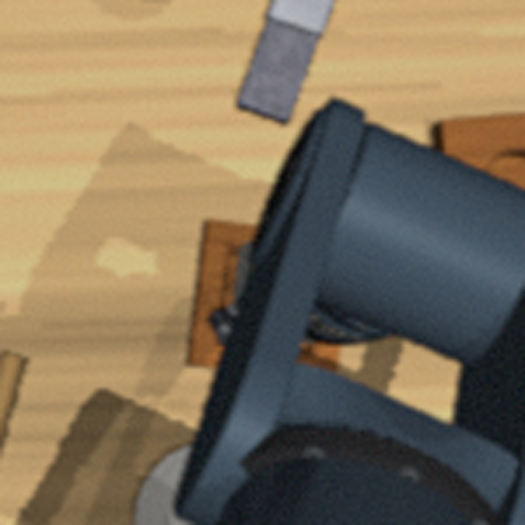

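Side view: the jar (260,310) hangs right over the socket (260,420). It measures (0.512,-0.123), yaw 80.3°, versus the block at (0.511,-0.1235), 80.8°. I'll apply a tiny correction, then lower.

Emit:
move_arm:
  targets: "0 0 -0.008 -1.5 0 0 0.5;0 0 -0.008 -1.5 0 20 0.5;0 0 -0.008 -1.5 0 38 0.5;0 0 -0.008 -1.5 0 42 0.5;0 0 -0.008 -1.5 0 42 0.5"

```text
t: 7.15
eef_pos: [0.511, -0.1239, 0.1091]
tcp_rot: [3.053, 0.741, 0.0]
contact_force: [0.3, -0.2, -4.7]
gripper_width: 0.0586
```

Run:
```python
from h import *
st()
p=get_image('side');X=cloud(p);z=X[...,2]
d=np.hypot(X[...,0]-.511,X[...,1]+.124)
for a,b in [(.095,.115),(.029,.038)]:
    m=(d<(.06 if a>.05 else .085))&(z>a)&(z<b)
    print(a,m.sum(),X[m].mean(0),cv2.minAreaRect(X[m][:,:2].astype(np.float32)))
save(p,'desc.png',(150,180,300,330),4)
```

```text
t 7.15 pos [ 0.511  -0.1239  0.1091] yaw 27.29 z [ 0. -0. -1.] F [ 0.3 -0.2 -4.7] T [-0.   -0.06  0.04] w 0.0586 q [-0.45   0.58   1.789 -0.     0.772  0.644]
0.095 346 [ 0.50949769 -0.14284551  0.10175285] ((0.5109282732009888, -0.12679852545261383), (0.05443800240755081, 0.05832487717270851), 80.56856536865234)
0.029 937 [ 0.51116128 -0.14107652  0.03342424] ((0.5106357336044312, -0.12271592766046524), (0.10428541153669357, 0.10067754983901978), 80.64179229736328)
```

View pics/desc.png

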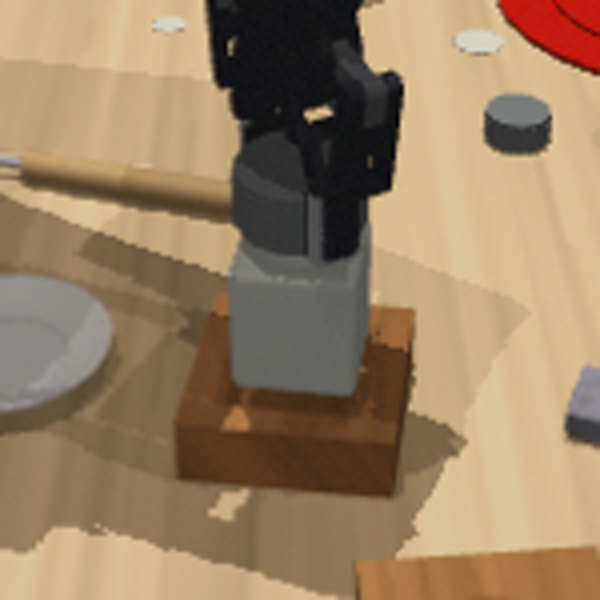

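Jar foot (295,388) is centred over the socket mouth. Descending in small steps, feeling the force.

Emit:
move_arm:
  targets: "0 0 0 0 0 4 0.5;0 0 0 0 0 7 0.5;0 0 0 0 0 10 0.5;0 0 0 0 0 13 0.5;0 0 0 0 0 13 0.5"

```text
t: 7.82
eef_pos: [0.5106, -0.1239, 0.0957]
tcp_rot: [-3.053, -0.74, 0.001]
contact_force: [-1.9, -0.6, -5.9]
gripper_width: 0.0587
```

```bash
python3 -c "
from h import *
st()"
```

```text
t 7.83 pos [ 0.5106 -0.1239  0.0957] yaw 27.26 z [-0.001  0.    -1.   ] F [-1.9 -0.6 -5.9] T [-0.02  0.01 -0.  ] w 0.0587 q [-0.451  0.603  1.797  0.     0.742  0.644]
```

Emit:
move_arm:
  targets: "0 0 0 0 0 4 0.5;0 0 0 0 0 8 0.5;0 0 0 0 0 11 0.5;0 0 0 0 0 11 0.5"

```text
t: 8.32
eef_pos: [0.5106, -0.1239, 0.0846]
tcp_rot: [-3.053, -0.74, 0.001]
contact_force: [-0.6, -0.1, -4.6]
gripper_width: 0.059
```

```bash
python3 -c "
from h import *
st()"
```

```text
t 8.32 pos [ 0.5106 -0.1239  0.0846] yaw 27.26 z [-0.001  0.    -1.   ] F [-0.6 -0.1 -4.6] T [ 0.05 -0.02 -0.01] w 0.059 q [-0.451  0.623  1.803  0.     0.716  0.644]
```

Emit:
move_arm:
  targets: "0 0 0 0 0 1.5 0.5;0 0 0 0 0 3 0.5;0 0 0 0 0 4 0.5;0 0 0 0 0 4 0.5"

```text
t: 8.82
eef_pos: [0.511, -0.1239, 0.0816]
tcp_rot: [3.053, 0.74, 0.001]
contact_force: [-0.4, 1.6, 1.1]
gripper_width: 0.0587
```

```bash
python3 -c "
from h import *
st()"
```

```text
t 8.82 pos [ 0.511  -0.1239  0.0816] yaw 27.26 z [ 0.001 -0.    -1.   ] F [-0.4  1.6  1.1] T [0.17 0.2  0.01] w 0.0587 q [-0.451  0.628  1.805  0.     0.708  0.644]
```

Contact begins at z = 0.0816, about where the floor should be. Pressing a little further to confirm.

Emit:
move_arm:
  targets: "0 0 0 0 0 1 0.5;0 0 0 0 0 2 0.5;0 0 0 0 0 2 0.5"
  squeeze: 120

```text
t: 9.2
eef_pos: [0.5113, -0.1238, 0.0815]
tcp_rot: [3.052, 0.74, 0.003]
contact_force: [-3.1, 3.3, 16.4]
gripper_width: 0.058
```

Run:
```python
from h import *
st()
p=get_image('side');X=cloud(p);z=X[...,2]
d=np.hypot(X[...,0]-.511,X[...,1]+.124)
for a,b in [(.065,.085),(.029,.038)]:
    m=(d<(.06 if a>.05 else .085))&(z>a)&(z<b)
    print(a,m.sum(),X[m].mean(0),cv2.minAreaRect(X[m][:,:2].astype(np.float32)))
h=np.histogram(z[(d<.05)&(z>.05)&(z<.09)],bins=20,range=(.05,.09));print(h[0])
save(p,'seat.png',(150,180,300,330),4)
```

```text
t 9.2 pos [ 0.5113 -0.1238  0.0815] yaw 27.25 z [ 0.002 -0.001 -1.   ] F [-3.1  3.3 16.4] T [0.42 0.52 0.01] w 0.058 q [-4.500e-01  6.280e-01  1.805e+00  1.000e-03  7.060e-01  6.440e-01]
0.065 360 [ 0.50941477 -0.1436107   0.07320588] ((0.5114760398864746, -0.12511907517910004), (0.0560467503964901, 0.057785436511039734), 80.39366912841797)
0.029 1082 [ 0.51058706 -0.1411803   0.03349765] ((0.5105225443840027, -0.12330798804759979), (0.10362634062767029, 0.10046342015266418), 80.95478820800781)
[ 32  27  29  25  36  26  35  26  33  35  42  44 112  69   7   6   0   4
   5   9]
```

View pics/seat.png

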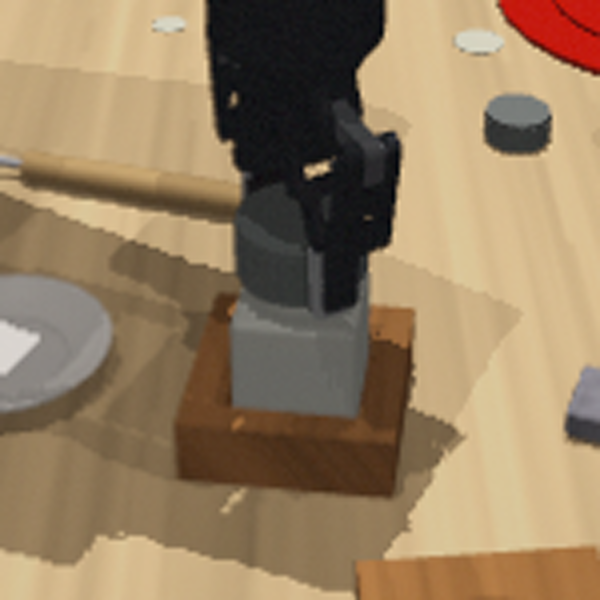

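Seated: shoulder plane at about 0.075 (expected 0.076), foot 10 mm above the table, and force rising to 16 N with no further descent. Now the first half of the turn at 120 N grip, checking the torque.

Emit:
move_arm:
  targets: "0 0 -0.1 0 0 0 0.5;0 0 -0.2 0 0 0 0.5;0 0 -0.3 0 0 0 0.5;0 0 -0.4 0 0 0 0.5;0 0 -0.5 0 0 -0.5 0.5;0 0 -0.6 0 0 -0.5 0.5;0 0 -0.7 0 0 -1 0.5"
  squeeze: 120

```text
t: 10.12
eef_pos: [0.5138, -0.1251, 0.0831]
tcp_rot: [2.607, 1.741, 0.007]
contact_force: [0.2, 1.9, 16.1]
gripper_width: 0.0582
```

```bash
python3 -c "
from h import *
st()
p=get_image('side');X=cloud(p);z=X[...,2]
d=np.hypot(X[...,0]-.511,X[...,1]+.124)
m=(d<.06)&(z>.065)&(z<.085);print(cv2.minAreaRect(X[m][:,:2].astype(np.float32)))
save(p,'turn1.png',(150,180,300,330),4)
"
```

```text
t 10.12 pos [ 0.5138 -0.1251  0.0831] yaw 67.49 z [ 0.008 -0.003 -1.   ] F [ 0.2  1.9 16.1] T [ 0.3   0.12 -0.13] w 0.0582 q [-4.510e-01  6.260e-01  1.802e+00  1.000e-03  7.050e-01 -5.900e-02]
((0.5108634829521179, -0.13388200104236603), (0.038725096732378006, 0.058256566524505615), 84.22705841064453)
```

View pics/turn1.png

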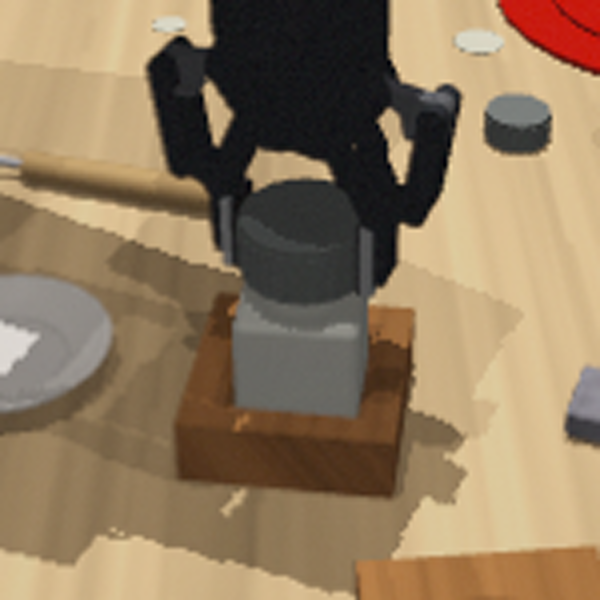

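The jar turned about 4° and caught on the socket sides. The lid is now turning with low torque and still seated. Second half.

Emit:
move_arm:
  targets: "0 0 -0.1 0 0 0 0.5;0 0 -0.2 0 0 -0.5 0.5;0 0 -0.3 0 0 -0.5 0.5;0 0 -0.4 0 0 -1 0.5;0 0 -0.5 0 0 -1 0.5;0 0 -0.6 0 0 -1 0.5;0 0 -0.7 0 0 -1 0.5;0 0 -0.7 0 0 -1 0.5"

```text
t: 11.18
eef_pos: [0.5144, -0.1254, 0.084]
tcp_rot: [1.852, 2.527, 0.003]
contact_force: [0.6, 2.2, 14.9]
gripper_width: 0.0586
```

```bash
python3 -c "
from h import *
st()
p=get_image('side');X=cloud(p);z=X[...,2]
d=np.hypot(X[...,0]-.511,X[...,1]+.124)
m=(d<.06)&(z>.065)&(z<.08);print(cv2.minAreaRect(X[m][:,:2].astype(np.float32)))
save(p,'turn2.png',(150,180,300,330),4)
"
```

```text
t 11.18 pos [ 0.5144 -0.1254  0.084 ] yaw 107.53 z [ 0.009 -0.004 -1.   ] F [ 0.6  2.2 14.9] T [ 0.22 -0.07  0.14] w 0.0586 q [-4.500e-01  6.250e-01  1.801e+00  1.000e-03  7.060e-01 -7.570e-01]
((0.5113991498947144, -0.130171537399292), (0.04776338115334511, 0.05791034176945686), 83.69527435302734)
```

View pics/turn2.png

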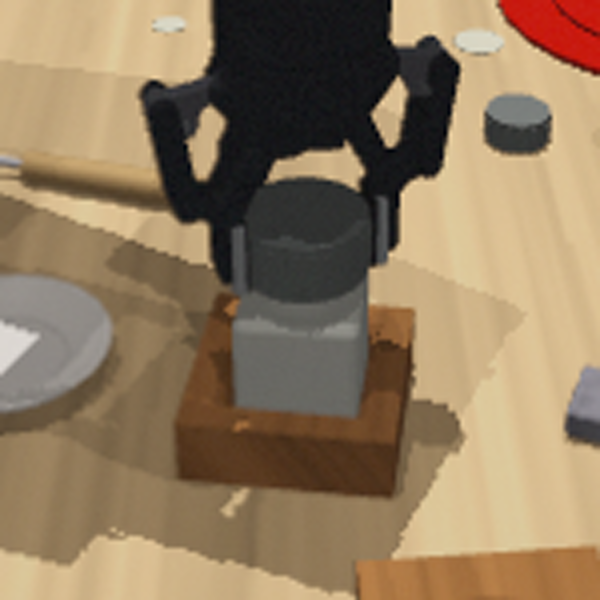

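Turn of 80° done with no torque spike. Lifting a little to check the threads have let go.

Emit:
move_arm:
  targets: "0 0 0 0 0 -1 0.5;0 0 0 0 0 -2 0.5;0 0 0 0 0 -3 0.5;0 0 0 0 0 -3 0.5"

```text
t: 11.72
eef_pos: [0.5144, -0.1254, 0.0862]
tcp_rot: [1.853, 2.526, 0.003]
contact_force: [2.6, 0.8, 8.2]
gripper_width: 0.0582
```

```bash
python3 -c "
from h import *
st()"
```

```text
t 11.72 pos [ 0.5144 -0.1254  0.0862] yaw 107.46 z [ 0.008 -0.004 -1.   ] F [2.6 0.8 8.2] T [ 0.15 -0.29  0.01] w 0.0582 q [-4.51e-01  6.21e-01  1.80e+00  1.00e-03  7.12e-01 -7.56e-01]
```

Emit:
move_arm:
  targets: "0 0 0 0 0 -1 0.5;0 0 0 0 0 -2 0.5;0 0 0 0 0 -3 0.5;0 0 0 0 0 -3 0.5"

```text
t: 12.22
eef_pos: [0.5112, -0.1243, 0.087]
tcp_rot: [1.858, 2.532, -0.0]
contact_force: [1.9, -1.4, 1.2]
gripper_width: 0.0577
```

```bash
python3 -c "
from h import *
st()
p=get_image('side');X=cloud(p);z=X[...,2]
d=np.hypot(X[...,0]-.511,X[...,1]+.124)
m=(d<.06)&(z>.065)&(z<.08);print(m.sum(),cv2.minAreaRect(X[m][:,:2].astype(np.float32)))
h=np.histogram(z[(d<.05)&(z>.05)&(z<.09)],bins=20,range=(.05,.09));print(h[0])
save(p,'l1.png',(150,180,300,330),4)"
```

```text
t 12.22 pos [ 0.5112 -0.1243  0.087 ] yaw 107.48 z [ 0.001 -0.001 -1.   ] F [ 1.9 -1.4  1.2] T [-0.21 -0.39  0.02] w 0.0577 q [-0.451  0.619  1.802 -0.     0.72  -0.756]
428 ((0.5113509893417358, -0.12614376842975616), (0.05421451851725578, 0.05851006880402565), 84.19507598876953)
[ 31  28  34  27  26  32  28  25  35  29  35  53 123 112  27  17  16  15
   9   2]
```

View pics/l1.png

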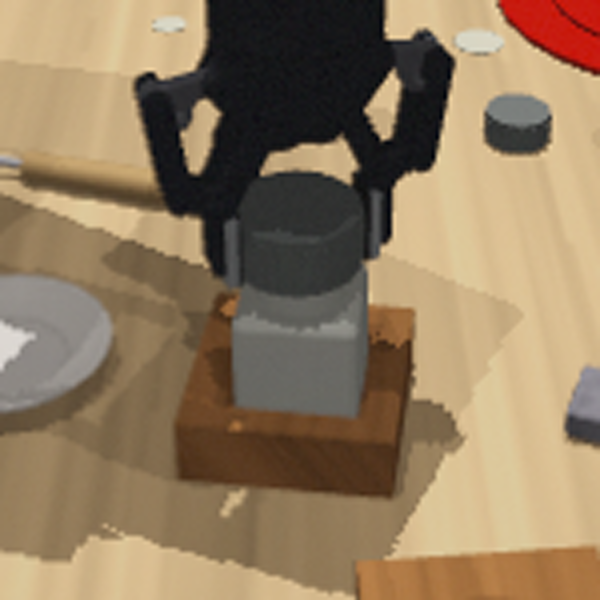

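The jar is still seated and the lid is higher. Continue gently.

Emit:
move_arm:
  targets: "0 0 0 0 0 -0.5 0.5;0 0 0 0 0 -1 0.5;0 0 0 0 0 -1.5 0.5;0 0 0 0 0 -1.5 0.5"

```text
t: 12.78
eef_pos: [0.5101, -0.1236, 0.0881]
tcp_rot: [-1.857, -2.532, 0.0]
contact_force: [0.9, -0.8, -2.2]
gripper_width: 0.0582
```

```bash
python3 -c "
from h import *
st()
p=get_image('side');X=cloud(p);z=X[...,2]
d=np.hypot(X[...,0]-.511,X[...,1]+.124)
h=np.histogram(z[(d<.05)&(z>.05)&(z<.09)],bins=20,range=(.05,.09));print(h[0])"
```

```text
t 12.78 pos [ 0.5101 -0.1236  0.0881] yaw 107.48 z [-0.002  0.001 -1.   ] F [ 0.9 -0.8 -2.2] T [-0.12 -0.17  0.01] w 0.0582 q [-0.451  0.616  1.802  0.     0.725 -0.756]
[ 35  23  34  25  32  23  35  34  31  33  35  45  95 143  39  14  23  17
  13   5]
```

```bash
python3 -c "
from h import *
F=[];T=[];S=[]
for i in range(6):
    p=get_image('side');s=sense();F.append(s['contact_force']);T.append(s['wrist_torque'])
    X=cloud(p);z=X[...,2]; d=np.hypot(X[...,0]-.511,X[...,1]+.124)
    m=(d<.045)&(z>.072)&(z<.08)&(X[...,1]<-.14); S.append(np.median(z[m]))
print(np.mean(F,0),np.std(F,0),np.mean(T,0),S,m.sum())
save(p,'l2.png',(150,180,300,330),4)"
```

```text
[ 0.8412809  -0.86342543 -1.20278182] [0.2541459  0.30582646 0.32816081] [-0.13015112 -0.10671829 -0.01616743] [np.float64(0.075821847741251), np.float64(0.07585274601876466), np.float64(0.07570650094949838), np.float64(0.07595501757130224), np.float64(0.07577731185751291), np.float64(0.0755681656289946)] 183
```

View pics/l2.png

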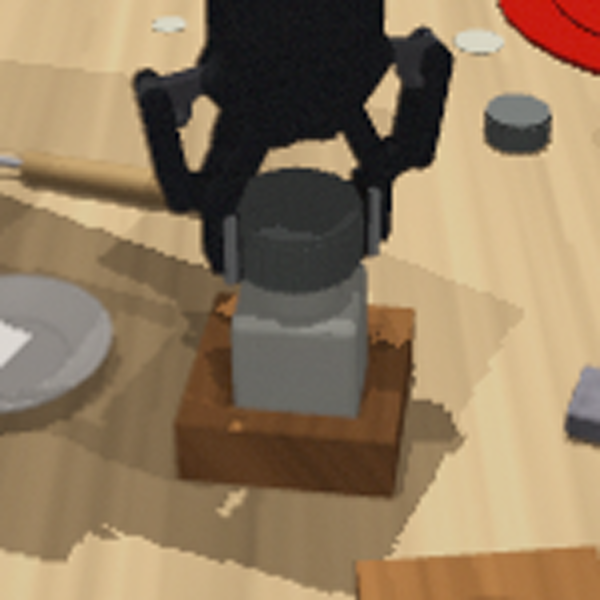

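The shoulder is still at 0.0758 and the upward load is only 1.2 N, about the lid's weight, so the lid is free. Continue up.

Emit:
move_arm:
  targets: "0 0 0 0 0 -1 0.5;0 0 0 0 0 -2 0.5;0 0 0 0 0 -3 0.5;0 0 0 0 0 -3 0.5"

```text
t: 13.62
eef_pos: [0.511, -0.124, 0.0917]
tcp_rot: [1.858, 2.533, 0.0]
contact_force: [0.6, -1.3, -1.3]
gripper_width: 0.058
```

```bash
cat > chk.py <<'E'
from h import *
F=[];S=[]
for i in range(4):
    p=get_image('side');s=sense();F.append(s['contact_force'])
    X=cloud(p);z=X[...,2]; d=np.hypot(X[...,0]-.511,X[...,1]+.124)
    m=(d<.045)&(z>.072)&(z<.082)&(X[...,1]<-.14); S.append(np.median(z[m]))
print(np.mean(F,0),np.mean(S)); st()
E
python3 chk.py
```

```text
[ 1.54632365 -1.01196344 -0.71459312] 0.07563710478799703
t 13.82 pos [ 0.511  -0.124   0.0916] yaw 107.47 z [ 0. -0. -1.] F [ 1.9 -1.  -1.1] T [-0.14 -0.21  0.  ] w 0.0578 q [-0.451  0.611  1.799  0.     0.731 -0.756]
```

Emit:
move_arm:
  targets: "0 0 0 0 0 -2 0.5;0 0 0 0 0 -4 0.5;0 0 0 0 0 -8 0.5;0 0 0 0 0 -13 0.5;0 0 0 0 0 -18 0.5;0 0 0 0 0 -23 0.5;0 0 0 0 0 -27 0.5;0 0 0 0 0 -27 0.5;0 0 0 0 0 -27 0.5"

```text
t: 14.95
eef_pos: [0.5107, -0.1239, 0.1184]
tcp_rot: [-1.858, -2.533, 0.0]
contact_force: [-1.0, -0.2, -0.3]
gripper_width: 0.058
```

```bash
cat >> chk.py <<'E'
for n in ['side','top']:
    p=get_image(n)
    save(p,'fin_%s_%d.png'%(n,int(s['t']*10)),(150,160,300,310) if n=='side' else (250,120,400,270),4)
    X=cloud(p);z=X[...,2]; d=np.hypot(X[...,0]-.511,X[...,1]+.124)
    for nm,a,b,r in [('body',.045,.08,.06),('lidlow',.122,.132,.034),('neck',.082,.113,.03),('lidall',.12,.16,.034)]:
        m=(d<r)&(z>a)&(z<b)
        if m.sum()>20:
            q=X[m]; 
            g=p['image'][m].mean()
            # circle fit
            print(n,nm,m.sum(),'zrange',np.percentile(q[:,2],[1,99]),'mean',q.mean(0),'x extent',np.percentile(q[:,0],[0.5,99.5]),cv2.minAreaRect(q[:,:2].astype(np.float32)))
E
python3 chk.py; ls pics
```

```text
[-0.0202839  -0.37889714 -0.39703666] 0.07552830479864761
t 15.15 pos [ 0.5107 -0.1239  0.1183] yaw 107.47 z [-0.  0. -1.] F [ 0.2  0.6 -0.9] T [-0.04 -0.04 -0.01] w 0.0583 q [-0.451  0.564  1.783  0.     0.794 -0.756]
side body 738 zrange [0.04555722 0.07947246] mean [ 0.51163525 -0.14342833  0.0665012 ] x extent [0.48073775 0.54210599] ((0.5116583108901978, -0.12681478261947632), (0.0547751747071743, 0.0586092546582222), 84.5872573852539)
side lidlow 96 zrange [0.12509259 0.13180272] mean [ 0.51297539 -0.1439262   0.12891301] x extent [0.48275115 0.54437514] ((0.516234815120697, -0.1412569135427475), (0.06503038853406906, 0.02093244343996048), 16.554895401000977)
side neck 376 zrange [0.08239336 0.11154627] mean [ 0.51160098 -0.13662356  0.09899512] x extent [0.48680721 0.53605166] ((0.5121272206306458, -0.12949733436107635), (0.05012098327279091, 0.039545830339193344), 3.8709845542907715)
side lidall 965 zrange [0.12624049 0.15830574] mean [ 0.51236996 -0.13410113  0.14767803] x extent [0.48305083 0.54417754] ((0.5105041265487671, -0.12409424781799316), (0.061788931488990784, 0.05844426900148392), 58.228363037109375)
top body 48 zrange [0.04784148 0.07687262] mean [ 0.52504337 -0.09675919  0.06569833] x extent [0.501604   0.54373884] ((0.5223066210746765, -0.09723837673664093), (0.004050837829709053, 0.04331117495894432), 82.1448974609375)
crop_side.png
crop_top.png
desc.png
fin_side_151.png
fin_top_151.png
g0.png
l1.png
l2.png
lift.png
over_side.png
over_top.png
pre.png
seat.png
side0.png
top0.png
turn1.png
turn2.png
```

View pics/fin_side_151.png

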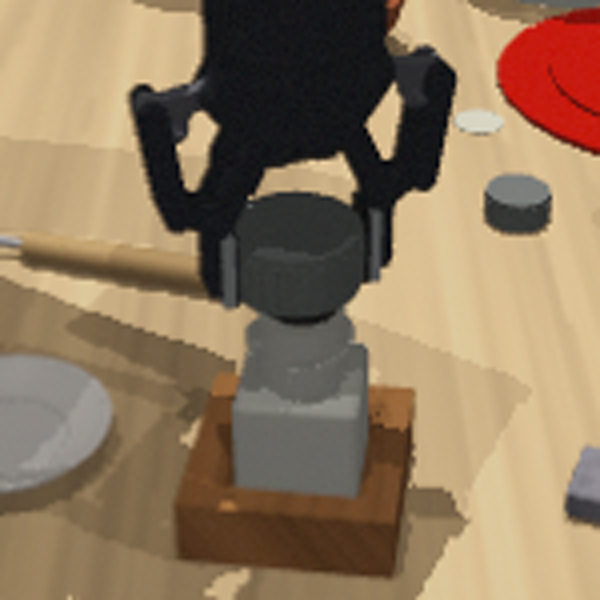

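Run:
```python
from h import *
from scipy.optimize import least_squares
p=get_image('side');X=cloud(p);z=X[...,2]; d=np.hypot(X[...,0]-.511,X[...,1]+.124)
im=p['image'].astype(int)
def fit(m,r):
    q=X[m]; f=least_squares(lambda c:np.hypot(q[:,0]-c[0],q[:,1]-c[1])-r,[.511,-.124],loss='soft_l1',f_scale=.001); return f.x,m.sum(),np.abs(f.fun).mean()
V=X
# lid side wall: between z .126-.148 , facing camera, exclude dark fingers by distance
m=(d<.036)&(z>.126)&(z<.150)&(X[...,1]<-.13)&(np.abs(X[...,0]-.5125)<.022)
print('lid wall',fit(m,.030))
m=(d<.034)&(z>.150)&(z<.165); print('lid top z',np.median(z[m]),np.percentile(z[m],[5,25,75,95]),m.sum())
# tilt of lid top
m=(d<.032)&(z>.152)&(z<.162)&(X[...,1]<-.115); q=X[m]
if m.sum()>20: print('plane',np.linalg.lstsq(np.c_[q[:,:2]-[.511,-.124],np.ones(len(q))],q[:,2],rcond=None)[0],m.sum())
m=(d<.030)&(z>.085)&(z<.106)&(X[...,1]<-.13)
print('neck r20',fit(m,.020),'r25',fit(m,.0255))
m=(d<.034)&(z>.113)&(z<.135)&(X[...,1]<-.135)
print('lid low edge z',np.percentile(z[m],[1,5,10]))
m=(d<.03)&(z>.085)&(z<.116)&(X[...,1]<-.12)
print('neck top z',np.percentile(z[m],[90,97,99]))
```

```text
lid wall (array([ 0.50924881, -0.12141741]), np.int64(281), np.float64(0.0007609369641853483))
lid top z 0.1550314275844631 [0.15140888 0.15441315 0.15558352 0.15901954] 580
plane [-0.00501571  0.03813802  0.15542219] 356
neck r20 (array([ 0.51252428, -0.12296972]), np.int64(204), np.float64(0.0017547617573360323)) r25 (array([ 0.51368504, -0.11688187]), np.int64(204), np.float64(0.0018432361647083796))
lid low edge z [0.11374001 0.1148027  0.11595651]
neck top z [0.11087767 0.11476129 0.11581206]
```

Lid (301,255) stands above the neck (300,345), jar still seated. Lid top at 0.155 means the lower edge is at 0.125, 15 mm above the neck top (0.110). I'll do a robust tilt check and look at the whole table.

Run:
```python
from h import *
from scipy.optimize import least_squares
for n in ['side','side']:
    p=get_image(n);X=cloud(p);z=X[...,2]
    d=np.hypot(X[...,0]-.5105,X[...,1]+.1225)
    m=(d<.025)&(z>.150)&(z<.161); q=X[m]-[.511,-.1225,.155]
    f=least_squares(lambda c:q[:,2]-c[0]*q[:,0]-c[1]*q[:,1]-c[2],[0,0,0],loss='cauchy',f_scale=.0005); print(f.x,m.sum())
    dj=np.hypot(X[...,0]-.5115,X[...,1]+.1245)
    m=(dj<.045)&(z>.0745)&(z<.0775); print('shoulder',np.median(z[m]),cv2.minAreaRect(X[m][:,:2].astype(np.float32)))
save(p,'all_side.png',s=1.5); q=get_image('top'); save(q,'all_top.png',s=1.5); st()
```

```text
[-0.0028938  -0.00182769  0.00018679] 337
shoulder 0.07597215980780225 ((0.5119428634643555, -0.12518978118896484), (0.05279972776770592, 0.053960200399160385), 83.20532989501953)
[-0.00800287 -0.00290255  0.0002013 ] 334
shoulder 0.07600183082182965 ((0.5119650959968567, -0.12499432265758514), (0.05231881141662598, 0.05505339056253433), 82.9183349609375)
t 15.45 pos [ 0.5108 -0.124   0.1184] yaw 107.48 z [-0.  0. -1.] F [ 0.2 -0.9 -1.3] T [-0.01 -0.03 -0.02] w 0.0581 q [-0.451  0.564  1.783 -0.     0.794 -0.756]
```

View pics/all_side.png

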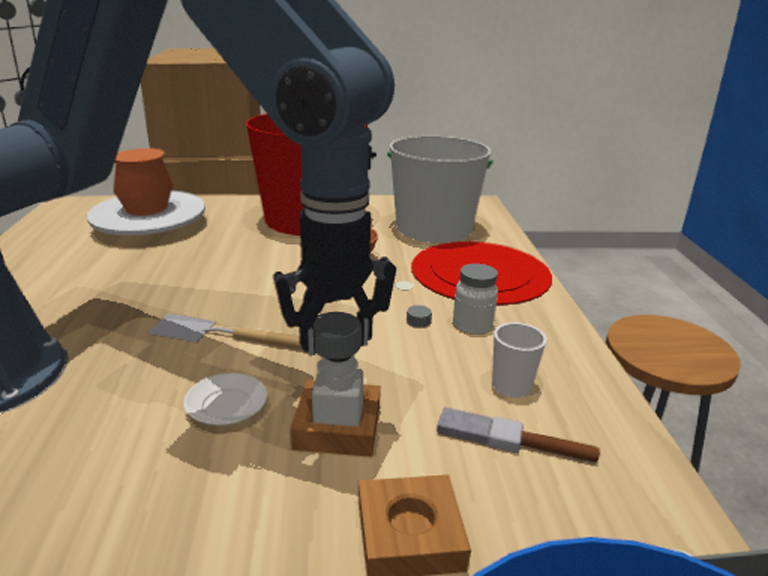

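View pics/all_top.png

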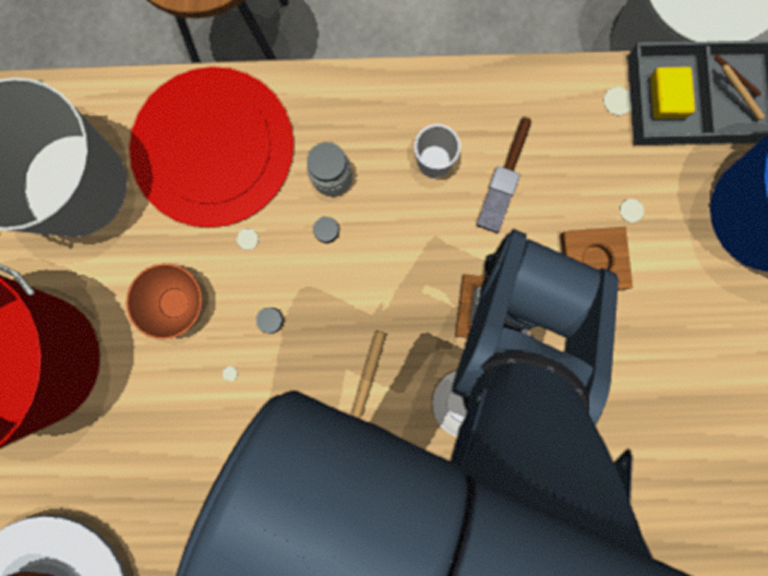

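Lid level (tilt under 0.5°), jar seated (shoulder 0.0760), bystanders in place. A small 2 mm nudge centres the lid over the neck.

Emit:
move_arm:
  targets: "0 0 0 -1.5 1 0 0.5;0 0 0 -1.5 1 0 0.5;0 0 0 -1.5 1 0 0.5"

```text
t: 15.82
eef_pos: [0.5122, -0.1251, 0.1185]
tcp_rot: [-1.858, -2.533, 0.0]
contact_force: [-0.6, 0.4, -0.5]
gripper_width: 0.058
```

```bash
python3 -c "
from h import *
st()
p=get_image('side');save(p,'end.png',(150,160,300,310),4)
print(close_job())"
```

```text
t 15.82 pos [ 0.5122 -0.1251  0.1185] yaw 107.47 z [-0.  0. -1.] F [-0.6  0.4 -0.5] T [0.02 0.05 0.01] w 0.058 q [-0.452  0.566  1.779 -0.     0.797 -0.757]
the job is handed in; nothing more can be done
None
```

View pics/end.png

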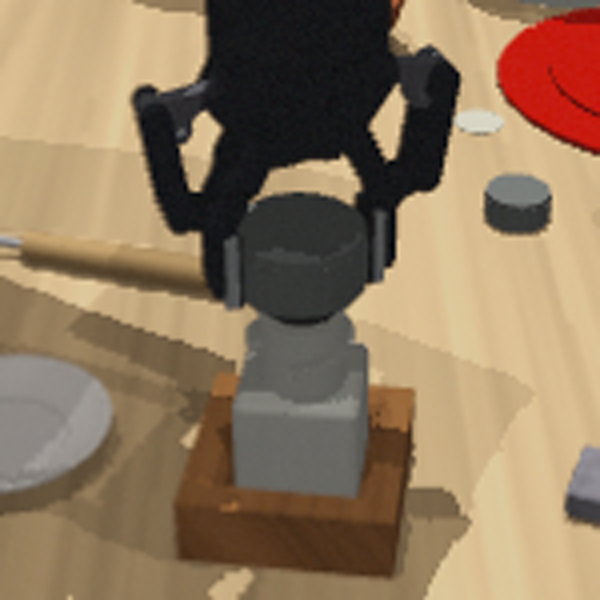

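The jar is seated in the square socket with its lid off. I handed the job in at about 15.9 s with the lid held above the neck.

I carried the closed jar by its lid to the socket and lowered it until it touched the floor. Contact came at tool height 0.0816 m, and pressing further raised the force to 16 N without it going lower. I then turned the lid 80° anticlockwise at 120 N grip and lifted it clear. The upward load fell to about the lid's own weight.

**Last checks:**
- **Lid height:** the lid top was at 0.155 m, which puts its lower edge about 15 mm above the neck top.
- **Level:** the robust tilt fit gave under 0.5°. An earlier plain fit gave about 2°, which I put down to depth noise at the lid's edge.
- **Jar:** its shoulder was at 0.076 m, as expected for a seated jar, and it was upright. It had turned about 3–4° within the socket's play.
- **Bystanders:** those in view looked unmoved; the arm partly hid some of them.

**Centring:** my fits of the lid's centre differed by about 3 mm. I nudged it about 2 mm toward the jar's axis before handing in. The final picture shows it over the neck, but I did not measure the centring again after the nudge.

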